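# Release the eccentric cam and slide the ring home to the probe

### The arm

A 6-joint arm with a two-finger parallel gripper is mounted at the origin on the work surface. World frame = base frame: x ahead of the robot, y to its left, z up, the work surface at z = 0. Lengths are in m, angles in degrees, forces in N, time in s.
With the tool pointing down it reaches from about 0.35 to 0.875 m from the base axis. Payload 4.2 kg.
Tool frame: the origin (TCP) lies midway between the tips of the shut fingers; the grasp point (between the pads) lies 19 mm behind it; z points along the fingers, x is the direction in which the jaws open and shut, and the axes are right-handed (so a half turn about z gives the same grasp; the last joint's range is limited). The gripper opens to 87 mm and grips with 3 to 60 N. Pads are 19 mm wide; open, the fingers measure 117 mm over their backs; the gripper's body (75 mm by 190 mm) begins 51 mm behind the grasp point.
Start: joints at [90.333, 22.042, 0.453, 0, -68.411, -14.817], TCP at [0.156, 0.605, 0.223] pointing down, gripper open.
Joint ranges: [-179.83, 179.83], [-69.29, 118.12], [-61.27, 80.66], [-181.25, 117.63], [-171.15, -9.14], [-177.46, 177.46]. Speed limits (degrees/s): [159.86, 159.86, 180, 180, 180, 180].

### API

Orientations are given as a 3x3 rotation matrix whose columns are the frame's x, y, z axes.
In Python, from station import sense, capture, finish_job, find_in gives the robot as it stands.
- The arm moves only by the shell command python3 -m creep 'ROWS'. ROWS is JSON, a list of rows, each a list of 7 numbers: the shift along the tool's x, y, z in mm, then the turn, a rotation vector about the tool's x, y, z in degrees, then the opening, from 0 (shut) to 1 (fully open). A call has exactly 10 rows; each row shifts and turns the commanded pose from where the row before left it, along the tool's axes as they then stand; what a row does not reach is not made up. A row lasts 1/8 s, in which the tool goes at most 62.5 mm and 10.7 degrees, less where a joint would pass 70% of its speed; a pose out of reach is approached as far as the arm can. A call with a gripper value outside its range is refused whole. The fingers move at their own pace and stop on an object; the grip force is fixed at half the most. Time passes only in rows, so rows that do not move let the fingers close, or fill a call up. It gives the time, the measured TCP pose, the force and the opening at its end, in the units of the state.
- sense(): the state, without advancing time (a new reading comes with each control period).
- capture(name): name is "scene" or "side" or "wrist"; returns a dict with "color" (480x640x3 uint8, blue, green, red), "vertical_fov" (degrees; the focal length in pixels is half the picture's height over the tangent of half this angle, whatever the lens; pixels are square), "cx", "cy" (the principal point, pixels), "R" (3x3) and "t" (3): a world point X has camera coordinates R X + t. Camera axes: x right, y down, z forward; pixel columns grow to the right and rows downward; lengths in m; the calibration is good to about 2 mm. A picture is of the moment at which its call begins. There is no depth.
- finish_job(): hands the job in, once; it reports no verdict.
Trained networks look in the newest picture that a camera, given by its name, has taken for a name from the list of things; names that differ only in an ending like _2 or _b are one class to them, and where a whole thing is asked for, a point or a joint stands for the part that bears it (a point fixed in the world has none). Each returns a list of dicts, best first, with "p" (0 to 1); they miss things now and then, are a little off and sometimes report something else, mostly with a low value. They report only what shows in the picture. A call takes as long as a camera call.
- find_in(camera, name): "xy" ([column, row] in pixels, amid what is visible of it).
The state is a dict: "time_s": time; "joints": joint angles; "joint_velocities": joint speeds; "effort": joint torques, N m; "tcp_pos": TCP position; "ee_rot": TCP orientation; "wrist_force": force on the tool from outside, world axes, zero at the start; "moment": the same for the moment, N m; "gripper_width": opening from 0.0 (shut) to 1.0 (fully open).
Only numpy, scipy, OpenCV 4.12 (cv2) and the standard library are available. Lean on these libraries where they do the work, as an engineer would, in place of code of your own. Each camera call takes 0.05 s, during which the arm holds its last target. There are 200 camera calls.

### The job

The little slide that carries the steel ring is locked out by the eccentric cam. With the fingers, push the cam's handle round until the cam is at its low point, with the handle pointing straight away from the slide at the small index stud; only then push the slide by its upright rear plate towards the cam until it is fully home, with the ring in front of the probe tip. Finish with the hand clear, do not touch the probe, and leave the loose gauges and the jar where they stand.

Things in the scene. Friction and masses are not known exactly. Their poses are not given: they have to be found in the camera images.
- fixture: Fixed grey painted steel base plate, 12 mm thick, x -130 to 190, y -65 to 65 mm. Origin on the granite surface. Its +x is the slide's forward direction (slide to cam), z up. Slide centre line and cam axis lie on y = 0. A foot for the probe sticks out at y -65 to -150, x -32 to 28. Index stud (10 mm wide, 38 mm high) at x 174, y 0. Position and yaw vary.
- cam_axis (a point): Point on the cam's upright axis at fixture x 70, y 0 mm, 54 mm above the granite (top of the handle bar). The cam is a steel disc of radius 26 mm, heights 21 to 35, its centre 12 mm off the axis towards the handle: its rim is 38 mm from the axis under the handle (high side), 14 mm opposite (low point).
- handle_post (a point): Top centre of the black upright post on the cam's handle: 16 mm across, 65 mm from the cam axis, 54 to 105 mm above the granite, standing on a flat dark bar (18 mm wide, heights 46 to 54, reaching 74 mm from the axis). Push it sideways: about 5 N; it stays where left (friction 0.3 N m). Within 95 mm of the cam axis nothing else on the fixture is higher than the bar.
- cam (a joint): Cam angle, rad, growing counter-clockwise from above. 0 and 6.283 are both the low point (handle along fixture +x, away from the slide, towards the index stud); 3.142 is the high point (handle over the slide). Turns from -0.6 to 6.88, so either way round leads to low; no click or stop there. Starts at 2.2 to 4.1.
- slide (a joint): Slide travel, m, along fixture +x: 0 fully back, 0.040 fully home on its hard stop. Starts at 0 to 0.008. Friction 3 N, stays where left. With the cam high its roller strikes the cam at about 0.017; 0.040 is reached only with the cam near its low point.
- push_face (a point): Centre of the rear face of the slide's upright aluminium rear plate (58 mm wide, 8 mm thick, heights 14 to 62 mm). The point is 40 mm above the granite, at fixture x = -73 mm + travel, y 0. Push here along fixture +x. In front of the plate the slide carries a steel ring (44 mm across, heights 32 to 45) and a 16 mm nose roller.
- probe: White lever probe fixed on the fixture's foot (origin same as the fixture's): a body 32 x 28 mm, 64 mm high, centred at fixture x = -2, y = -128 mm, with a thin steel stylus along +y at height 40 mm, its tip at y = -24 mm. Not to be touched.
- ring_gauge: Loose steel ring, 60 mm outside, 36 mm inside, 18 mm high; origin centre of the underside. Bystander.
- plug_gauge: Loose upright steel plug gauge, 20 mm pin with a 30 mm head, 75 mm tall; origin centre of the underside. Bystander.
- jar: Loose small amber jar with black cap, 44 mm wide, 55 mm high; origin centre of the underside. Bystander.
- gauge_block: Loose steel block 50 x 15 x 30 mm; origin centre of the underside. Bystander.

How it is judged:
By the outcome, as a careful person would: the job done as asked, in the order asked, and still so for the second after the job is handed in, with the robot touching nothing.
It also fails if it takes over 54 s, if anything falls off the work surface, if the arm or the gripper's body presses on something with over 40 N, if the wrist force passes 120 N, or if a joint passes its speed limit or range.

## Working session

There is one attempt and no reset: what is moved stays moved. The work goes in short steps, Python scripts to look and compute and a shell command to move; the robot and the scene stay as the last step left them, time stands still between calls to the robot, and variables do not carry over. Pictures are saved under pics/ and viewed, about 8 in all and at most 12, crops included, and the job is handed in when it is done.

```bash
ls; mkdir -p pics
python3 - <<'E'
from station import *
import cv2
s=sense();print(s['time_s'],s['tcp_pos'],s['ee_rot'],s['wrist_force'])
for c in ['scene','side']:
    d=capture(c);cv2.imwrite(f'pics/{c}0.png',d['color'])
    print(c,d['vertical_fov'],d['cx'],d['cy'],d['R'],d['t'])
    for n in ['fixture','cam_axis','handle_post','push_face','probe','ring_gauge','plug_gauge','jar','gauge_block']:
        print(n,[(r['xy'],round(r['p'],2)) for r in find_in(c,n)[:2]])
E
```

```text
pics
0.0 [0.15614092 0.60454046 0.22145658] [[-2.50273143e-01 -9.68175162e-01 -4.57321678e-04]
 [-9.68172760e-01  2.50273542e-01 -2.15879455e-03]
 [ 2.20454678e-03 -9.75219066e-05 -9.99997565e-01]] [-0.24199684 -0.11784317  0.60692528]
scene 52.855218879668186 321.1127031413481 242.0462782976596 [[-0.20406781  0.9786923   0.02275313]
 [ 0.62427971  0.14800182 -0.767053  ]
 [-0.75407637 -0.14232651 -0.64118016]] [ 0.10287233 -0.30018997  1.25383122]
fixture [([359.8, 293.4], 0.8)]
cam_axis [([359.0, 288.8], 0.87)]
handle_post [([363.7, 254.1], 0.8)]
push_face [([344.7, 296.3], 0.55)]
probe [([430.7, 287.0], 0.69), ([346.7, 296.6], 0.16)]
ring_gauge [([286.2, 250.4], 0.59)]
plug_gauge [([264.7, 282.4], 0.74)]
jar [([418.4, 346.2], 0.78)]
gauge_block [([437.9, 237.4], 0.95), ([281.8, 248.0], 0.75)]
side 55.49664372618854 321.127865235811 236.85732182224487 [[-0.93408311 -0.35701132 -0.00562717]
 [-0.25430261  0.67625391 -0.69138327]
 [ 0.25063705 -0.64437843 -0.72246627]] [0.54224912 0.18997792 0.63534811]
fixture [([310.5, 301.8], 0.91)]
cam_axis [([312.8, 301.1], 0.76)]
handle_post [([325.0, 282.7], 0.94)]
push_face [([277.0, 271.4], 0.75)]
probe [([260.9, 338.9], 0.67), ([311.5, 301.5], 0.39)]
ring_gauge [([358.5, 232.2], 0.78)]
plug_gauge [([198.0, 311.0], 0.73), ([295.6, 211.8], 0.62)]
jar [([199.8, 312.2], 0.87)]
gauge_block [([369.1, 392.9], 0.71)]
```

View pics/scene0.png

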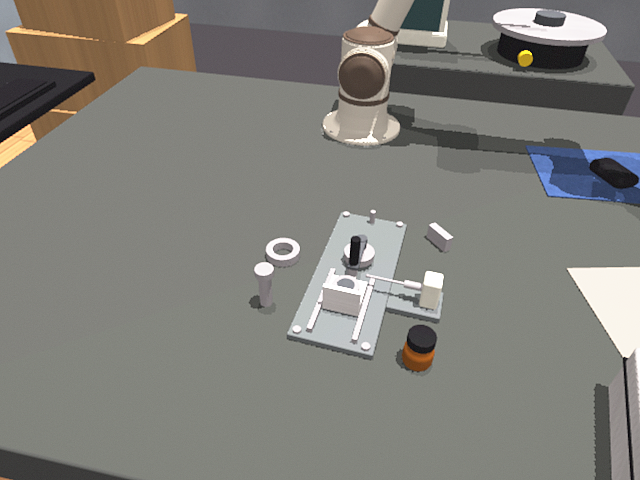

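View pics/side0.png

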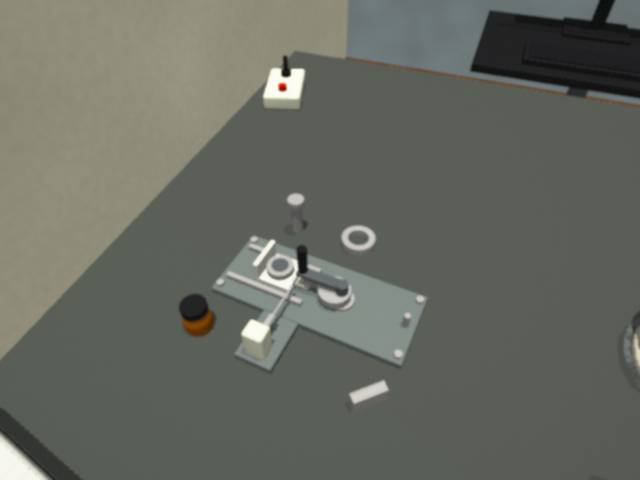

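The scene image shows the plate with the stud (373,213) towards the robot, the slide plate around (344,296) and the post top at (355,238). In the side image the post top is at (302,248) and the stud at (407,317). I'll fit the fixture pose from the corners.

```bash
cat > h.py <<'E'
import numpy as np, cv2
from station import *
from scipy.optimize import least_squares
def proj(d,X):
    X=np.atleast_2d(X)@d['R'].T+d['t']; f=240/np.tan(np.radians(d['vertical_fov']/2))
    return np.c_[f*X[:,0]/X[:,2]+d['cx'],f*X[:,1]/X[:,2]+d['cy']]
def w(p,X):
    X=np.atleast_2d(np.array(X,float)); c,s=np.cos(p[2]),np.sin(p[2])
    return np.c_[p[0]+c*X[:,0]-s*X[:,1],p[1]+s*X[:,0]+c*X[:,1],X[:,2]]
E
python3 - <<'E'
from h import *
F=[[.19,.065,.012],[.19,-.065,.012],[-.13,-.065,.012],[-.13,.065,.012],[.174,0,.038],[-.002,-.128,.064]]
O={'scene':[(343,213),(408,221),(374,353),(290,338),(373,211),(432,274)],'side':[(427,297),(402,361),(214,288),(254,236),(407,315),(257,327)]}
post={'scene':(355,238),'side':(302,248)}
D={c:capture(c) for c in O}
def post_w(p,a): return w(p,[[.07+.065*np.cos(a),.065*np.sin(a),.105]])
def res(q): return np.concatenate([(proj(D[c],w(q,F))-O[c]).ravel() for c in O]+[(proj(D[c],post_w(q,q[3]))-post[c]).ravel() for c in O])
r=least_squares(res,[.5,0,3.1,3.],loss='soft_l1',f_scale=2); q=r.x
print(q,np.degrees(q[2:])); print(res(q).round(1).reshape(-1,2))
s=D['scene']
for c in O:
    im=cv2.resize(D[c]['color'],None,fx=4,fy=4,interpolation=cv2.INTER_CUBIC)
    def dr(P,col,cl=False): cv2.polylines(im,[np.int32(proj(D[c],P)*4+1.5)],cl,col,1)
    dr(w(q,F[:4]),(0,255,0),True)
    t=np.linspace(0,6.28,40)
    dr(w(q,np.c_[.07+.065*np.cos(t),.065*np.sin(t),0*t+.105]),(0,0,255),True)
    for tr in (0,.008): dr(w(q,[[-.073+tr,.029,.062],[-.073+tr,-.029,.062],[-.073+tr,-.029,.014],[-.073+tr,.029,.014]]),(255,0,255 if tr else 0),True)
    x0,y0=(270,200) if c=='scene' else (200,215)
    cv2.imwrite(f'pics/ov_{c}.png',im[y0*4:y0*4+600,x0*4:x0*4+800])
for n,P in dict(axis=[.07,0,.054],face=[-.073,0,.04],low=[.135,0,.105]).items(): print(n,w(q,P))
print('post',post_w(q,q[3]))
Z=sense()['ee_rot'];print(sense()['time_s'])
E
```

```text
[0.58790909 0.06695246 3.06800174 3.15308568] [175.78355106 180.65850177]
[[-2.2 -2.2]
 [-1.2  2.1]
 [ 0.3  1.7]
 [-2.6 -4.5]
 [-0.  -0.3]
 [ 2.6  3.4]
 [ 1.8 -1.1]
 [ 0.8  3.8]
 [-3.1 -0.7]
 [-1.  -1.7]
 [ 1.5 -0.6]
 [-0.8  2.6]
 [ 0.8 -0.4]
 [ 0.4 -0.7]]
axis [[0.51809855 0.07209918 0.054     ]]
face [[0.66071151 0.06158517 0.04      ]]
low [[0.45327448 0.07687827 0.105     ]]
post [[0.58297326 0.06806541 0.105     ]]
1.1
```

View pics/ov_scene.png

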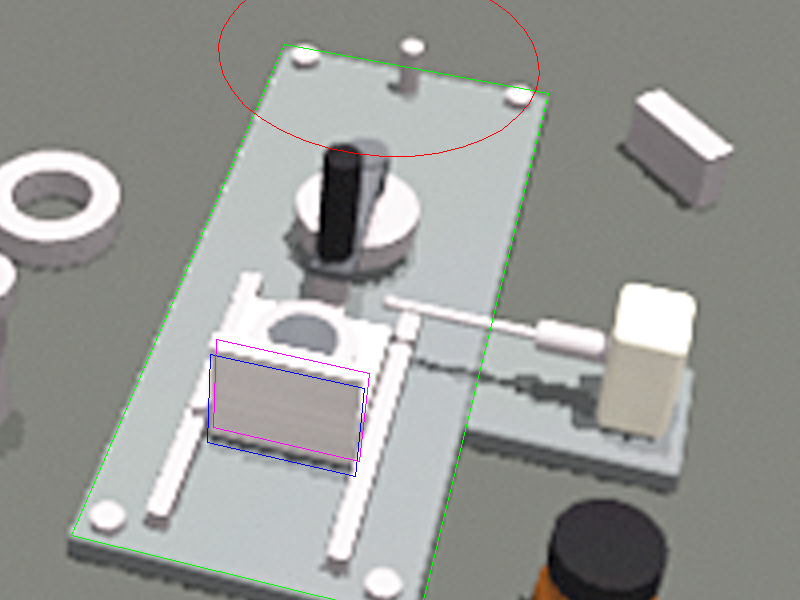

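View pics/ov_side.png

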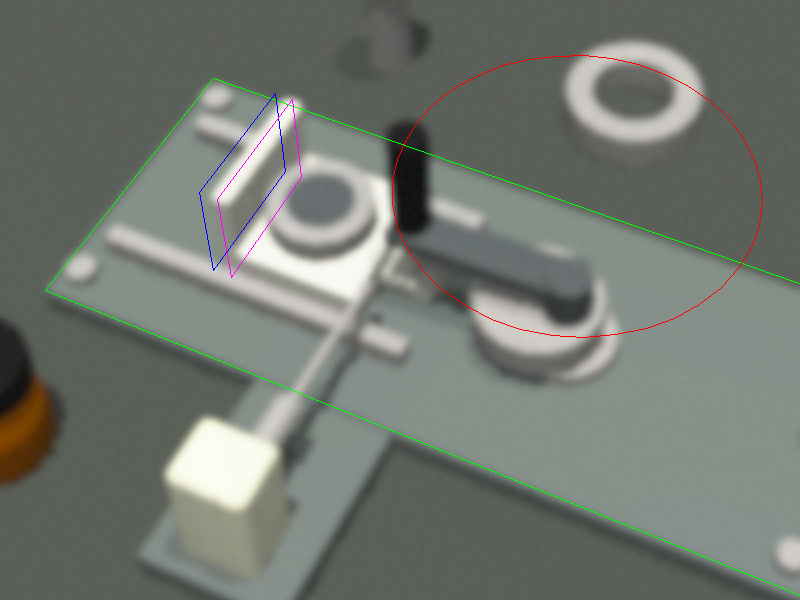

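The overlay agrees with the plate, the rear plate (travel near 8 mm) and the post. The handle is at about 180°, over the slide. The plan is to straddle the post, swing it round the fixture +y side away from the probe, then push the slide. First, move above the post.

```bash
python3 -m creep '[[29.5,-39.1,0,0,0,0,0.5],[29.5,-39.1,0,0,0,0,0.5],[29.5,-39.1,0,0,0,0,0.5],[29.5,-39.1,0,0,0,0,0.5],[29.5,-39.1,0,0,0,0,0.5],[29.5,-39.1,0,0,0,0,0.5],[29.5,-39.1,0,0,0,0,0.5],[29.5,-39.1,0,0,0,0,0.5],[29.5,-39.1,0,0,0,0,0.5],[29.5,-39.1,0,0,0,0,0.5]]'
python3 -m creep '[[29.5,-39.1,0,0,0,0,0.5],[29.5,-39.1,0,0,0,0,0.5],[29.5,-39.1,0,0,0,0,0.5],[29.5,-39.1,0,0,0,0,0.5],[0,0,0,0,0,-10.3,0.5],[0,0,0,0,0,0,0.5],[0,0,0,0,0,0,0.5],[0,0,0,0,0,0,0.5],[0,0,0,0,0,0,0.5],[0,0,0,0,0,0,0.5]]'
python3 - <<'E'
from h import *
s=sense();print(s['time_s'],s['tcp_pos'],s['ee_rot'],s['joints'],s['gripper_width'])
d=capture('wrist');q=[.5879,.06695,3.068]
im=d['color'].copy()
for n in ['handle_post','cam_axis','push_face','fixture']: print(n,[(r['xy'],round(r['p'],2)) for r in find_in('wrist',n)[:2]])
print('pred post',proj(d,w(q,[.005,0,.105])),'axis',proj(d,w(q,[.07,0,.054])),'stud',proj(d,w(q,[.174,0,.038])))
for P in ([.005,0,.105],[.07,0,.054],[.174,0,.038],[-.002,-.024,.04]): cv2.circle(im,tuple(np.int32(proj(d,w(q,P))[0])),3,(0,0,255),-1)
cv2.polylines(im,[np.int32(proj(d,w(q,[[.19,.065,.012],[.19,-.065,.012],[-.13,-.065,.012],[-.13,.065,.012]])))],True,(0,255,0),1)
cv2.imwrite('pics/wr1.png',im)
E
```

```text
time_s: 2.35
tcp_pos: [0.462, 0.2204, 0.2229]
ee_rot: [[-0.25, -0.968, 0.001], [-0.968, 0.25, 0.001], [-0.001, -0.001, -1.0]]
wrist_force: [1.1, 2.0, 0.4]
gripper_width: 0.499
time_s: 3.6
tcp_pos: [0.5829, 0.0686, 0.2227]
ee_rot: [[-0.073, -0.997, 0.0], [-0.997, 0.073, 0.0], [-0.0, -0.0, -1.0]]
wrist_force: [0.7, -0.7, 0.6]
gripper_width: 0.499
3.6 [0.5829011  0.06863027 0.22268625] [[-7.27631471e-02 -9.97349232e-01  1.82424259e-04]
 [-9.97349248e-01  7.27631552e-02  3.81860177e-05]
 [-5.13585601e-05 -1.79162162e-04 -9.99999983e-01]] [ 2.25152281e+01  1.83305651e+01 -5.09549574e+00  2.15944814e-03
 -6.65634459e+01  6.33112041e+01] 0.4988621284616643
handle_post [([329.8, 254.2], 0.75)]
cam_axis [([317.3, 185.3], 0.98)]
push_face [([326.4, 254.0], 0.55), ([316.7, 187.6], 0.53)]
fixture [([317.9, 190.0], 0.81)]
pred post [[324.707737   227.25121631]] axis [[324.58102743 281.0761183 ]] stud [[324.42885877 367.84148279]]
```

View pics/wr1.png

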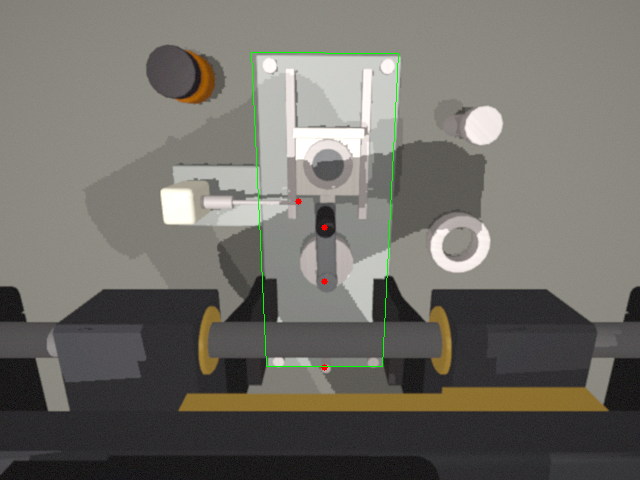

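The overlay matches the plate, stud and stylus tip well. The post spans roughly (326,203–237), so I'll zoom in to tell its top from its base.

Run:
```python
from h import *
d=capture('wrist');q=[.5879,.06695,3.068]
print('cam pos',-d['R'].T@d['t'])
for z in (.054,.105): print(proj(d,w(q,[[.005,0,z],[.013,0,z],[-.003,0,z]])))
im=d['color'][180:305,250:410]; im=cv2.convertScaleAbs(cv2.resize(im,None,fx=4.5,fy=4.5,interpolation=cv2.INTER_CUBIC),alpha=1.6,beta=20)
cv2.imwrite('pics/wr1c.png',im)
```

```text
cam pos [0.65688896 0.06177939 0.38464066]
[[324.37866285 212.50359032]
 [324.36814646 221.35347602]
 [324.38931899 203.53610494]]
[[324.34367836 227.40248643]
 [324.33166285 237.62529413]
 [324.35588077 217.02065471]]
```

View pics/wr1c.png

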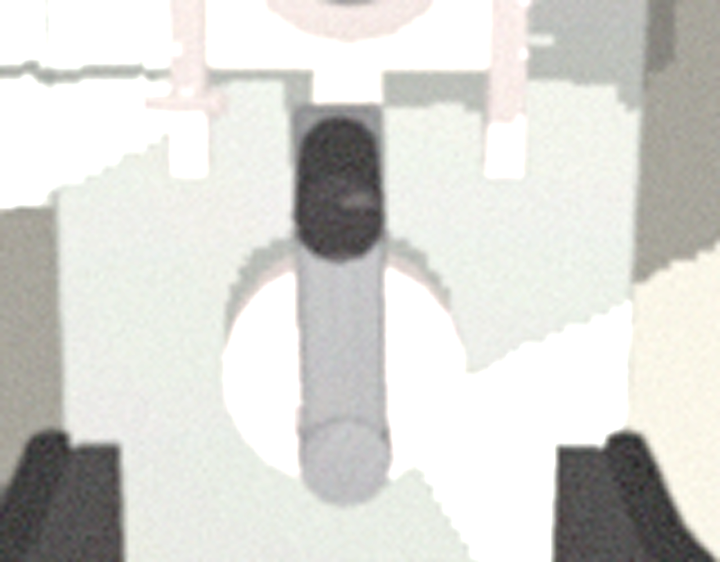

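Post spans rows 206–238, against a predicted 204–238, and the column is within 1–2 px, so the handle is at about 180°. Descending over the post.

```bash
python3 -m creep '[[0.5,0,40,0,0,0,0.5],[0,0,40,0,0,0,0.5],[0,0,40,0,0,0,0.5],[0,0,35,0,0,0,0.5],[0,0,0,0,0,0,0.35],[0,0,0,0,0,0,0.35],[0,0,0,0,0,0,0.35],[0,0,0,0,0,0,0.35],[0,0,0,0,0,0,0.35],[0,0,0,0,0,0,0.35]]'
python3 -m creep '[[10.2,0.8,0,0,0,9,0.35],[10.2,0.8,0,0,0,9,0.35],[10.2,0.8,0,0,0,9,0.35],[10.2,0.8,0,0,0,9,0.35],[10.2,0.8,0,0,0,9,0.35],[10.2,0.8,0,0,0,9,0.35],[0,0,0,0,0,0,0.35],[0,0,0,0,0,0,0.35],[0,0,0,0,0,0,0.35],[0,0,0,0,0,0,0.35]]'
python3 - <<'E'
from h import *
s=sense();print(s['joints'],np.array(s['tcp_pos']));q=[.5879,.0663,3.068]
a=np.pi-np.radians(54);print(w(q,[.07+.065*np.cos(a),.065*np.sin(a),.068]))
E
```

```text
time_s: 5.15
tcp_pos: [0.5831, 0.0679, 0.0679]
ee_rot: [[-0.073, -0.997, 0.0], [-0.997, 0.073, 0.0], [-0.0, -0.0, -1.0]]
wrist_force: [-0.4, 0.0, 0.1]
gripper_width: 0.35
time_s: 6.4
tcp_pos: [0.5534, 0.0175, 0.0679]
ee_rot: [[-0.849, -0.528, 0.002], [-0.528, 0.849, 0.0], [-0.002, -0.001, -1.0]]
wrist_force: [4.0, 1.1, -0.3]
gripper_width: 0.349
[ 1.85970715e+01  2.44144680e+01 -2.10438626e+01  2.33765300e-02
 -4.44191054e+01  1.32572304e+01] [0.55336967 0.01750197 0.06793675]
[[0.55232564 0.01619392 0.068     ]]
```

```bash
python3 -m creep '[[10.2,0.8,0,0,0,9,0.35],[10.2,0.8,0,0,0,9,0.35],[10.2,0.8,0,0,0,9,0.35],[10.2,0.8,0,0,0,9,0.35],[10.2,0.8,0,0,0,9,0.35],[10.2,0.8,0,0,0,9,0.35],[10.2,0.8,0,0,0,9,0.35],[10.2,0.8,0,0,0,9,0.35],[10.2,0.8,0,0,0,9,0.35],[10.2,0.8,0,0,0,9,0.35]]'
python3 -m creep '[[10.2,0.8,0,0,0,9,0.35],[10.2,0.8,0,0,0,9,0.35],[10.2,0.8,0,0,0,9,0.35],[10.2,0.8,0,0,0,9,0.35],[0,0,0,0,0,0,0.35],[0,0,0,0,0,0,0.35],[0,0,0,0,0,0,0.35],[0,0,0,0,0,0,0.35],[0,0,0,0,0,0,0.35],[0,0,0,0,0,0,0.35]]'
python3 - <<'E'
from h import *
s=sense();p=np.array(s['tcp_pos']);R=np.array(s['ee_rot']);print(s['joints']);q=[.5879,.0663,3.068]
t=w(q,[.135,0,.068])[0];print(t,'err in tool mm',R.T@(t-p)*1e3)
E
```

```text
time_s: 7.65
tcp_pos: [0.4637, 0.0383, 0.0681]
ee_rot: [[-0.524, 0.852, 0.003], [0.852, 0.524, -0.0], [-0.002, 0.002, -1.0]]
wrist_force: [6.0, -3.0, -1.2]
gripper_width: 0.351
time_s: 8.9
tcp_pos: [0.4524, 0.0769, 0.0674]
ee_rot: [[0.073, 0.997, -0.001], [0.997, -0.073, -0.001], [-0.001, -0.001, -1.0]]
wrist_force: [-1.4, -1.5, -0.1]
gripper_width: 0.353
[ 3.00288881e+01  1.69203483e+01 -3.39552556e+01 -5.08232148e-03
 -3.92052723e+01 -1.24213849e+02]
[0.45326541 0.07622604 0.068     ] err in tool mm [-0.62016225  0.96108454 -0.64876498]
```

Within 1 mm of the target. Close the jaws to centre the post, open, lift clear and look.

```bash
python3 -m creep '[[-0.5,0,0,0,0,0,0],[0,0,0,0,0,0,0],[0,0,0,0,0,0,0],[0,0,0,0,0,0,0],[0,0,0,0,0,0,0],[0,0,0,0,0,0,0.5],[0,0,0,0,0,0,0.5],[0,0,0,0,0,0,0.5],[0,0,0,0,0,0,0.5],[0,0,0,0,0,0,0.5]]'
python3 -m creep '[[0,0,-40,0,0,0,0.5],[0,0,-40,0,0,0,0.5],[0,0,-40,0,0,0,0],[0,40,0,0,0,0,0],[0,45,0,0,0,0,0],[0,0,0,0,0,0,0],[0,0,0,0,0,0,0],[0,0,0,0,0,0,0],[0,0,0,0,0,0,0],[0,0,0,0,0,0,0]]'
python3 - <<'E'
from h import *
s=sense();print(s['time_s'],s['tcp_pos'],s['joints'])
q=[.5879,.0665,3.068];ims=[]
for c,(x,y) in dict(wrist=(220,180),side=(200,215)).items():
    d=capture(c);im=cv2.resize(d['color'],None,fx=2.6,fy=2.6,interpolation=cv2.INTER_CUBIC)
    print(c,[(r['xy'],round(r['p'],2)) for r in find_in(c,'handle_post')[:2]])
    def k(P):return np.int32(proj(d,w(q,P))*2.6+.8)
    cv2.polylines(im,[k([[.07,0,.054],[.144,0,.054]])],False,(0,0,255),1)
    for P in([.135,0,.105],[.174,0,.038],[.07,0,.054]): cv2.circle(im,tuple(int(v) for v in k(P)[0]),3,(0,255,0),-1)
    if c=='wrist': im=cv2.resize(d['color'],None,fx=.625,fy=.625) if False else im
    ims.append(im)
cv2.imwrite('pics/s2.png',ims[1][560:1100,520:1220]); cv2.imwrite('pics/w2.png',cv2.resize(ims[0],(800,600),interpolation=cv2.INTER_AREA))
E
```

```text
time_s: 10.15
tcp_pos: [0.453, 0.077, 0.0676]
ee_rot: [[0.073, 0.997, 0.0], [0.997, -0.073, 0.0], [0.0, 0.0, -1.0]]
wrist_force: [0.7, -0.4, 1.0]
gripper_width: 0.496
time_s: 11.4
tcp_pos: [0.5373, 0.0707, 0.1879]
ee_rot: [[0.073, 0.997, 0.0], [0.997, -0.073, 0.0], [0.0, 0.0, -1.0]]
wrist_force: [0.4, 0.6, 0.3]
gripper_width: 0.006
11.4 [0.53731499 0.07072649 0.18786203] [ 2.46473523e+01  1.56191576e+01 -1.42888189e+01 -1.10624075e-03
 -6.00667042e+01 -1.18809690e+02]
wrist [([321.7, 170.8], 0.7)]
side [([354.7, 292.2], 0.66)]
```

View pics/s2.png

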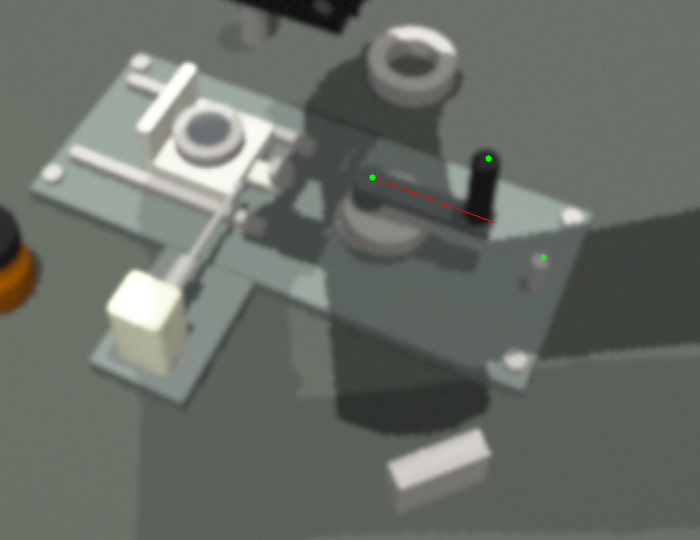

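View pics/w2.png

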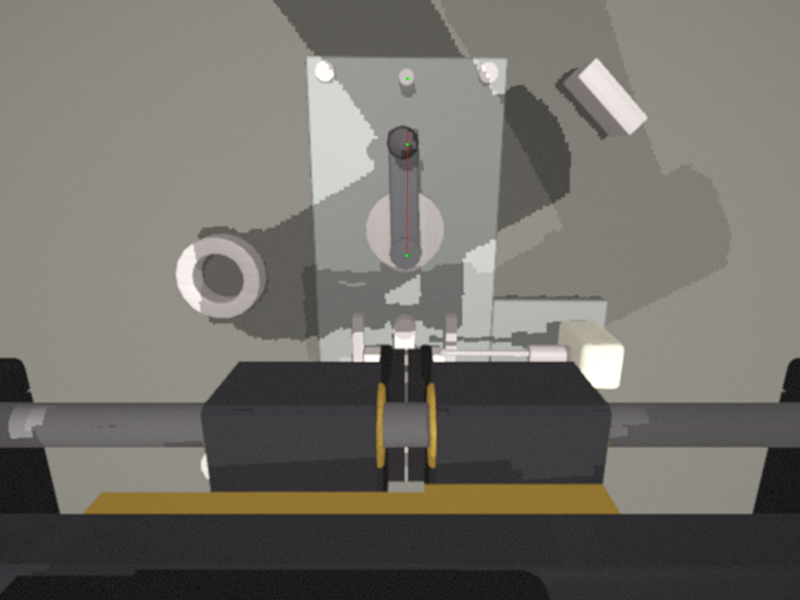

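The handle points at the stud. In the wrist view the post top is at (402,141), the hub at (405,254) and the stud at (406,77), so it's within about 1.5°. The slide hasn't moved. Next, go behind the rear plate and push.

```bash
python3 -m creep '[[0,52,0,0,0,0,0],[0,52,0,0,0,0,0],[-0.5,52,0,0,0,0,0],[0,0,0,0,0,0,0],[0,0,40,0,0,0,0],[0,0,40,0,0,0,0],[0,0,40,0,0,0,0],[0,0,32,0,0,0,0],[0,0,0,0,0,0,0],[0,0,0,0,0,0,0]]'
python3 -m creep '[[0,-12,0,0,0,0,0],[0,-8,0,0,0,0,0],[0,-5,0,0,0,0,0],[0,-5,0,0,0,0,0],[0,-5,0,0,0,0,0],[0,-5,0,0,0,0,0],[0,-5,0,0,0,0,0],[0,-5,0,0,0,0,0],[0,-5,0,0,0,0,0],[0,0,0,0,0,0,0]]'
```

```text
time_s: 12.85
tcp_pos: [0.694, 0.059, 0.0374]
ee_rot: [[0.072, 0.997, 0.003], [0.997, -0.072, 0.0], [0.0, 0.003, -1.0]]
wrist_force: [0.1, -0.5, 1.0]
gripper_width: 0.003
time_s: 14.1
tcp_pos: [0.6372, 0.0628, 0.0352]
ee_rot: [[0.073, 0.997, -0.002], [0.997, -0.073, -0.0], [-0.0, -0.002, -1.0]]
wrist_force: [1.9, 0.5, 0.6]
gripper_width: 0.002
```

```bash
python3 -m creep '[[0,-2,0,0,0,0,0],[0,-2,0,0,0,0,0],[0,-1,0,0,0,0,0],[0,0,0,0,0,0,0],[0,0,0,0,0,0,0],[0,0,0,0,0,0,0],[0,0,0,0,0,0,0],[0,0,0,0,0,0,0],[0,0,0,0,0,0,0],[0,0,0,0,0,0,0]]'
python3 -m creep '[[0,-1,0,0,0,0,0],[0,0,0,0,0,0,0],[0,0,0,0,0,0,0],[0,-1,0,0,0,0,0],[0,0,0,0,0,0,0],[0,0,0,0,0,0,0],[0,0,0,0,0,0,0],[0,0,0,0,0,0,0],[0,0,0,0,0,0,0],[0,0,0,0,0,0,0]]'
```

```text
time_s: 15.35
tcp_pos: [0.6333, 0.063, 0.0355]
ee_rot: [[0.073, 0.997, -0.0], [0.997, -0.073, -0.0], [-0.0, -0.0, -1.0]]
wrist_force: [3.2, -0.8, -1.9]
gripper_width: 0.006
time_s: 16.6
tcp_pos: [0.6333, 0.0631, 0.0357]
ee_rot: [[0.073, 0.997, 0.004], [0.997, -0.073, 0.0], [0.001, 0.004, -1.0]]
wrist_force: [8.5, -2.9, -6.2]
gripper_width: 0.006
```

Stopped firm at 0.6333, near the expected home position. Press slightly more to check that it's the hard stop, then look.

```bash
python3 -m creep '[[0,-1,0,0,0,0,0],[0,-1,0,0,0,0,0],[0,-1,0,0,0,0,0],[0,0,0,0,0,0,0],[0,0,0,0,0,0,0],[0,0,0,0,0,0,0],[0,0,0,0,0,0,0],[0,0,0,0,0,0,0],[0,0,0,0,0,0,0],[0,0,0,0,0,0,0]]'
python3 - <<'E'
from h import *
q=[.5879,.0665,3.068];d=capture('side')
im=cv2.resize(d['color'],None,fx=5,fy=5,interpolation=cv2.INTER_CUBIC)
for tr,col in ((.036,(255,0,0)),(.040,(0,0,255))):
    f=-.073+tr+.008 # front face
    cv2.polylines(im,[np.int32(proj(d,w(q,[[f,.029,.062],[f,-.029,.062],[f,-.029,.03]]))*5+2)],False,col,1)
t=np.linspace(0,6.3,40);cv2.polylines(im,[np.int32(proj(d,w(q,np.c_[.058+.04*0+.07-.058+.012+.026*np.cos(t),.026*np.sin(t),0*t+.035]))*5+2)],True,(0,255,0),1)
cv2.imwrite('pics/s3.png',im[1125:1700,1150:1900])
E
```

```text
time_s: 17.85
tcp_pos: [0.6333, 0.0632, 0.0359]
ee_rot: [[0.072, 0.997, 0.01], [0.997, -0.072, 0.001], [0.002, 0.01, -1.0]]
wrist_force: [15.8, -4.6, -10.0]
gripper_width: 0.011
```

View pics/s3.png

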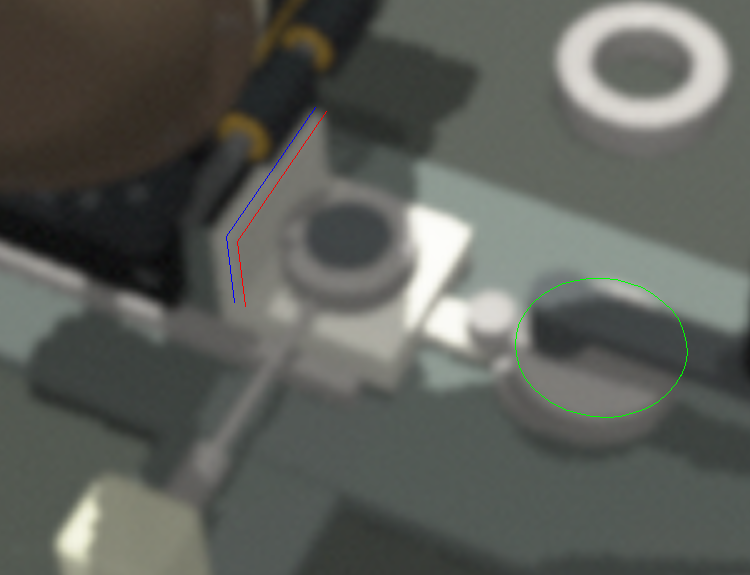

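It's firm at 16 N with no movement. Relative to the cam, whose overlay has the same 2–3 mm offset, the slide is at home, and at a handle error of a few degrees the cam leaves it clear of the roller. Retreating and doing a last check.

```bash
python3 -m creep '[[0,10,0,0,0,0,0],[0,15,0,0,0,0,0],[0,15,0,0,0,0,0],[0,0,-40,0,0,0,0],[0,0,-50,0,0,0,0],[0,0,-50,0,0,0,0],[0,0,-30,0,0,0,0],[0,0,0,0,0,0,0],[0,0,0,0,0,0,0],[0,0,0,0,0,0,0]]'
python3 - <<'E'
from h import *
q=[.5879,.0660,3.068];d=capture('wrist');im=d['color'].copy();D=capture('side')
for tr,col in ((.036,(255,0,0)),(.040,(0,0,255))):
    f=-.073+tr+.008
    for dd,i in ((d,im),(D,D['color'])): cv2.polylines(i,[np.int32(proj(dd,w(q,[[f,.029,.062],[f,-.029,.062]])).round())],False,col,1)
for P in([.135,0,.105],[.174,0,.038],[.07,0,.054],[-.002,-.024,.04]): cv2.circle(im,tuple(int(v) for v in proj(d,w(q,P))[0]),2,(0,255,0),-1)
a=cv2.resize(im[:330,150:490],None,fx=1.5,fy=1.5,interpolation=cv2.INTER_CUBIC)
b=cv2.resize(D['color'][200:365,190:440],None,fx=1.14,fy=3*1.0,interpolation=cv2.INTER_CUBIC)
b=cv2.resize(D['color'][190:420,170:455],(285,230)); c=np.zeros((495,290,3),np.uint8); c[:230,:285]=b
cv2.imwrite('pics/f.png',np.hstack([a,c]))
E
```

```text
time_s: 19.15
tcp_pos: [0.667, 0.0603, 0.2036]
ee_rot: [[0.073, 0.997, -0.004], [0.997, -0.073, -0.001], [-0.001, -0.004, -1.0]]
wrist_force: [0.6, 0.1, -0.1]
gripper_width: 0.006
```

View pics/f.png

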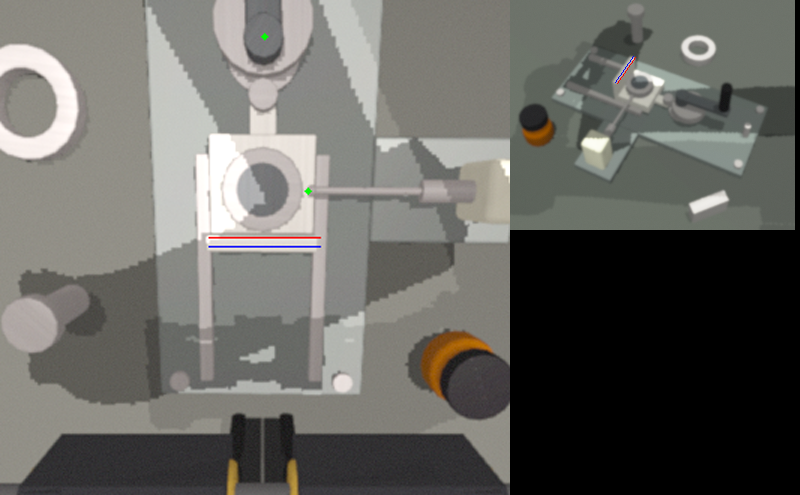

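Final view: the ring centre (262,189) lines up with the stylus (row 190). The rear plate's front edge is at or past the 0.040 line, the handle points at the stud, the bystanders are in place and the hand is clear.

```bash
python3 -c "
from station import *
print(finish_job())"
```

```text
the job is handed in; nothing more can be done
None
```

The cam is at its low point and the slide is fully home; I handed the job in at about 19 s of the 54 s allowed.

- **Cam:** I straddled the handle post with the fingers and swung it half a turn round the side away from the probe. Closing the jaws once at the end centred it. The wrist picture then showed the handle pointing at the index stud, within about 1.5°.
- **Slide:** Only after that did I push the rear plate with the shut fingers until it stopped. It held at about 16 N along the push without moving further.
- **Last pictures:** The ring is centred in front of the probe tip and the plate is at the 0.040 m line. The hand is about 0.2 m up and clear, and nothing was seen to touch the probe. The gauges and jar look unmoved.

**Disagreements:**
- The post top looked about 1.7 mm short of the exact line to the stud. I left it, because the slide still comes fully home with that error.
- The side-camera overlay was off by 2–3 mm on both the cam and the slide. The push also stopped about 3 mm before the position I had calculated. The wrist view agreed with the slide being home.

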